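# Stow the bait tub in its tapered holder

### The job

Without lifting it, push the grey cup holder (black tapered cup on a wide round base) along the ledge until its base is fully home against the back wall of the blue bracket. Only then lift the green bait tub by its carry handle and lower it upright into the holder, so that it just settles in the taper under its own weight: do not drop it, and stop before it is pressed tight and the sprung cup is pushed down. Let go, and leave the orange tub and everything else on the ledge where it is.

Things in the scene. Friction and masses are not known exactly. Their poses are not given: they have to be found in the camera images.
- holder: Cup holder, loose, about 0.6 kg. Solid grey round base 120 mm across, 16 mm thick, with a black open tapered cup on it (see holder_rim). Origin: centre of the base's underside, z up; its heading does not matter. It slides under a push of 3 to 12 N; push low, on the base. Starts standing empty on the ledge, nearer the robot than the bracket.
- holder_rim (a point): Centre of the mouth of the holder's black cup, 60 mm above the ledge when empty. Rim 73 mm outside, 64 mm inside diameter; the cup narrows downward with a half-angle of 7.6 deg to its inner floor 39 mm below. A nested tub rests on the tapered wall with its underside about 34 mm below this point, clear of the floor.
- collar (a joint): How far (m) the black cup has sunk on its soft spring: 0 when empty, straight down positive, about 1.3 N per mm, 9 mm of travel. The resting tub sinks it 1 to 1.5 mm. Sunk over 7 mm (about 9 N), the tub counts as pressed tight.
- bracket: Blue bracket fixed to the ledge; walls 30 mm high, 8 mm thick, no floor. Origin on the ledge, where the holder's centre lies when fully home. +x points away from the robot (turned up to 0.25 rad) to the back wall, inner face at x = 60 mm. Side walls, inner faces at y = +-66 mm, run from there to x = 0, then flare to y = +-82 mm at x = -28 mm; open towards -x.
- green_tub: Green tapered bait tub with a green lid and a black carry handle, loose, about 0.15 kg. Body 54 mm diameter at the bottom, 70 mm at z 60 mm; lid 74 mm diameter, z 60 to 68 mm. Origin: centre of the underside, z up. Nested, its underside is about 25 mm above the ledge.
- green_tub_handle (a point): Centre of the green tub's handle bar, 98 mm above the tub's underside on its axis: a level bar, 12 x 12 mm, along the tub's y axis, 64 mm long (52 mm free between its posts), 24 mm of free height between bar and lid.
- orange_tub: Same tub in orange, lid too; leave it alone. The green and orange tubs stand one to the left and one to the right, either way round.
- reel: Grey aluminium fishing reel lying at the left of the ledge, 52 mm across, 70 mm high with its crank; leave alone. Origin under its drum.
- sinker0: Steel cone sinker, 34 mm wide, 42 mm high, at the back right; leave alone. Origin: centre of underside.
- sinker1: Steel cone sinker, 41 mm wide, 50 mm high, at the back right; leave alone. Origin: centre of underside.
- sinker2: Steel cone sinker, 29 mm wide, 36 mm high, at the back right; leave alone. Origin: centre of underside.
- lure: Green shad lure lying on the ledge at the right, 91 mm long, 16 mm high; leave alone. Origin under its body.
- flask: Blue flask, 72 mm diameter, 200 mm high, standing at the right; leave alone. Origin: centre of underside.

How it is judged (in metres and radians):
On the way, in this order (a step that is already met when the one before it is completed fails the run):
1. the holder, still empty, stands fully home in the bracket (horizontal distance between holder and bracket below 0.012 m and height (world z) of holder below 0.004 m and angle between holder's own z axis and vertical below 0.05 rad and horizontal distance between green_tub and holder above 0.08 m and linear speed of holder below 0.02 m/s), for 0.2 s.
2. the green tub is nested in the holder (horizontal distance between green_tub and holder_rim below 0.005 m and z of green_tub in the frame of holder_rim between -0.039 and -0.029 m and angle between green_tub's own z axis and vertical below 0.08 rad and value of joint collar below 0.004 m), for 0.2 s.
At the end, for the whole second after the job is handed in: The holder stands flat on the ledge in the bracket with its centre within 12 mm of the bracket's origin (fully home); the green tub is upright (within 0.08 rad) in it, centred within 5 mm, its underside 29 to 39 mm below the rim of the cup, the sprung cup sunk less than 4 mm; both at rest (all of step 2 and horizontal distance between holder and bracket below 0.012 m and height (world z) of holder below 0.004 m and angle between holder's own z axis and vertical below 0.05 rad and linear speed of each of holder, green_tub below 0.02 m/s); the robot touches nothing.
It fails at once if the tub is dropped: it goes into the cup faster than 0.4 m/s (horizontal distance between green_tub and holder_rim below 0.03 m and z of green_tub in the frame of holder_rim below 0 m and linear speed of green_tub above 0.4 m/s).
It fails at once if the tub is pressed so hard that the sprung cup sinks more than 7 mm (wedged) (value of joint collar above 0.007 m).
It fails at once if the holder is lifted more than 12 mm or tipped more than 0.2 rad (height (world z) of holder above 0.012 m or angle between holder's own z axis and vertical above 0.2 rad).
It fails at once if a bystander is moved more than 20 mm (distance of any of orange_tub, reel, sinker0, sinker1, sinker2, lure, flask from where it was at the start of the episode above 0.02 m).
It also fails if it takes over 70 s, if anything falls off the work surface, if the arm or the gripper's body presses on something with over 40 N, if the wrist force passes 120 N, or if a joint passes its speed limit or range.

### The arm

A 6-joint arm with a two-finger parallel gripper is mounted at the origin on the work surface. World frame = base frame: x ahead of the robot, y to its left, z up, the work surface at z = 0. Lengths are in mm, angles in rad, forces in N, time in s.
With the tool pointing down it reaches from about 350 to 725 mm from the base axis. Payload 4.3 kg.
Tool frame: the origin (TCP) lies midway between the tips of the shut fingers; the grasp point (between the pads) lies 19 mm behind it; y points along the fingers, z is the direction in which the jaws open and shut, and the axes are right-handed (so a half turn about y gives the same grasp; the last joint's range is limited). The gripper opens to 85 mm and grips with 20 to 120 N. Pads are 22 mm wide; open, the fingers measure 114 mm over their backs; the gripper's body (76 mm by 85 mm) begins 54 mm behind the grasp point. The pads swing forward as they close: fully open they stand 13 mm farther back than shut.
Start: joints at [1.214, 0.377, 0.081, 1.274, 0, 1.46], TCP at [140.479, 557.613, 231.329] pointing down, gripper open.
Joint ranges: [-2.72, 2.72], [-0.84, 1.66], [-1.02, 1.22], [-1.77, 2.12], [-1.37, 1.28], [-3.14, 3.14]. Speed limits (rad/s): [2.57, 2.57, 3.14, 3.14, 3.14, 3.14].

### API

Orientations are given as a unit quaternion [x, y, z, w].
In Python, from plant import env, viewer gives the robot as it stands.
- The arm moves only by the shell command python3 -m handwheel 'ROWS' [FORCE]. ROWS is JSON, a list that holds one entry, the list of rows, each a list of 7 numbers: the turn, a rotation vector about the world's x, y, z in rad, then the shift along the world's x, y, z in m, then the finger opening in m, from 0 to 0.0854. In form: [[[rx, ry, rz, x, y, z, grip], ...]]. A call has 1 to 10 rows; each row is the pose to reach, as a shift and turn from the pose commanded when the call began; what a row does not reach only later rows make up. A row lasts 1/12 s, in which the tool goes at most 41.7 mm and 7.16 degrees, less where a joint would pass 70% of its speed; a pose out of reach is approached as far as the arm can. A call with a gripper value outside its range is refused whole. The fingers move at their own pace and stop on an object; FORCE is the grip in N (left out, the last holds). Time passes only in rows, so rows that repeat a pose let the fingers close. It gives the time, the measured TCP pose, the force and the opening at its end, in the units of the state.
- env.observe(): the state, without advancing time (a new reading comes with each control period).
- viewer.camera(name): name is "side" or "top"; returns a dict with "image" (480x640x3 uint8, blue, green, red), "range_z" (480x640 float32, mm along the optical axis (not along the pixel's ray), 0 where there is no reading), "mtx" (3x3 intrinsics, pixels), "dist" ([k1, k2, p1, p2, k3] as OpenCV has them; the pictures are not rectified), "rvec" (rotation vector, rad) and "tvec" (3), from world to camera coordinates, as OpenCV has them. Camera axes: x right, y down, z forward; pixel columns grow to the right and rows downward; lengths in mm; the calibration is good to about 2 mm. A picture is of the moment at which its call begins.
- env.finish_job(): hands the job in, once; it reports no verdict.
The state is a dict: "t": time; "q": joint angles; "joint_velocities": joint speeds; "tau": joint torques, N m; "tool_pos": TCP position; "eef_rot": TCP orientation; "ft_force": force on the tool from outside, world axes, zero at the start; "torque": the same for the moment, N m; "width": finger opening in mm.
Only numpy, scipy, OpenCV 4.12 (cv2) and the standard library are available. Lean on these libraries where they do the work, as an engineer would, in place of code of your own. Each camera call takes 0.05 s, during which the arm holds its last target. There are 200 camera calls.

## Working session

There is one attempt and no reset: what is moved stays moved. The work goes in short steps, Python scripts to look and compute and a shell command to move; the robot and the scene stay as the last step left them, time stands still between calls to the robot, and variables do not carry over. Pictures are saved under pics/ and viewed, about 8 in all and at most 12, crops included, and the job is handed in when it is done.

```bash
ls; mkdir -p pics
python3 - <<'E'
from plant import env, viewer
import cv2,numpy as np
print(env.observe())
for n in("side","top"):
    c=viewer.camera(n); cv2.imwrite(f"pics/{n}0.png",c["image"]); np.savez(f"{n}0.npz",**c)
    R=cv2.Rodrigues(np.array(c["rvec"],float))[0]; print(n,c["mtx"],c["dist"],-R.T@np.array(c["tvec"]).ravel(),R)
E
```

```text
pics
{'t': 0.0, 'q': array([1.21369827e+00, 3.78105141e-01, 7.96311718e-02, 1.27439863e+00,
       3.89650058e-05, 1.46052241e+00]), 'joint_velocities': array([-2.15479530e-03, -1.31403969e-03, -1.42450233e-03, -2.80897227e-03,
       -1.45780738e-05,  5.43429039e-04]), 'tau': array([-1.50020700e-03, -4.63603735e+01,  2.69876647e+01,  2.06802960e-02,
       -3.79306439e-04, -2.27963909e-06]), 'tool_pos': array([140.22520806, 556.96588002, 230.33889812]), 'eef_rot': array([ 0.70243935, -0.08722752,  0.08686074, -0.70101749]), 'ft_force': array([1.42601331, 0.89890275, 0.07283213]), 'torque': array([0.00340684, 0.00377498, 0.01471236]), 'width': 85.09181045602105}
side [[458.40127054   0.         315.13827732]
 [  0.         458.40127054 237.89285786]
 [  0.           0.           1.        ]] [0.00528689 0.         0.         0.         0.        ] [ 263.65123935 -603.6306156   640.29771311] [[ 0.86968185 -0.4932168   0.01976553]
 [-0.30390084 -0.56655846 -0.76593458]
 [ 0.38897013  0.66011264 -0.64261461]]
top [[612.94260394   0.         328.64919769]
 [  0.         612.94260394 244.31471184]
 [  0.           0.           1.        ]] [-0.16463758  0.          0.          0.          0.        ] [ 462.82587532  -35.88292549 1269.74404606] [[-3.85615467e-03 -9.99992158e-01 -9.02284680e-04]
 [-9.93384217e-01  3.93422990e-03 -1.14770721e-01]
 [ 1.14773371e-01  4.53741709e-04 -9.93391598e-01]]
```

View pics/top0.png

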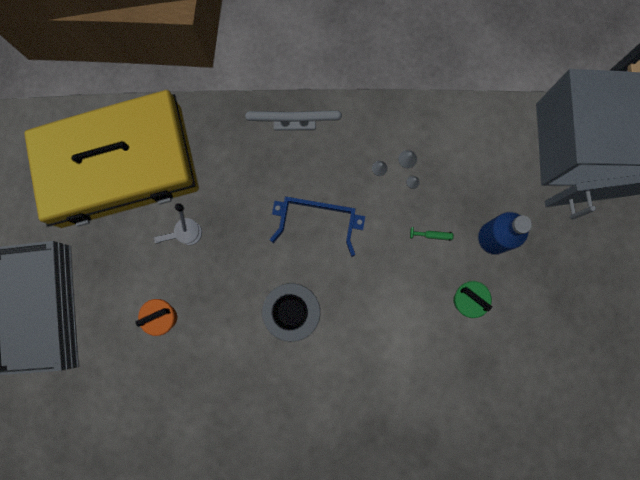

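View pics/side0.png

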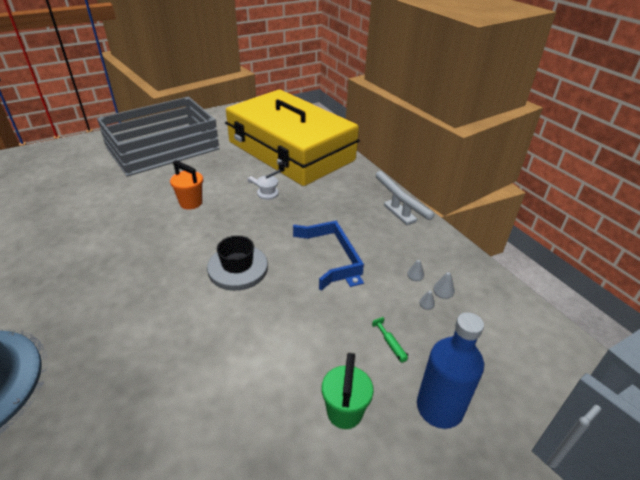

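Top view: holder base at about (291,312) and bracket back wall from (287,200) to (355,210), open towards the robot. Green tub is at (473,299) with its bar running diagonally, and the orange tub at (156,317). Next I measure these with masks and depth.

```bash
cat > h.py <<'E'
import cv2,numpy as np
from plant import env, viewer
def cam(n):
    c=dict(viewer.camera(n)); return c
def rays(c,px):
    R=cv2.Rodrigues(np.array(c["rvec"],float))[0]; t=np.array(c["tvec"],float).ravel()
    u=cv2.undistortPoints(np.array(px,float).reshape(-1,1,2),c["mtx"],np.array(c["dist"],float)).reshape(-1,2)
    return R,t,np.c_[u,np.ones(len(u))]
def plane(c,px,z):
    R,t,d=rays(c,px); o=-R.T@t; w=d@R
    return o+w*((z-o[2])/w[:,2])[:,None]
def pts(c,mask):
    v,u=np.nonzero(mask); r=c["range_z"][v,u]; k=r>0
    R,t,d=rays(c,np.c_[u,v][k]); return (d*r[k][:,None]-t)@R
def hsv(c): return cv2.cvtColor(c["image"],cv2.COLOR_BGR2HSV)
def cloud(c):
    R,t,d=rays(c,np.stack(np.meshgrid(np.arange(640),np.arange(480)),-1).reshape(-1,2))
    return ((d*c["range_z"].reshape(-1,1)-t)@R).reshape(480,640,3)
def circ(p):
    A=np.c_[2*p[:,:2],np.ones(len(p))]; s=np.linalg.lstsq(A,(p[:,:2]**2).sum(1),rcond=None)[0]
    return s[:2],np.sqrt(s[2]+s[:2]@s[:2])
def outline(m):
    c=max(cv2.findContours(m.astype(np.uint8),0,1)[0],key=cv2.contourArea)
    return c.reshape(-1,2)
def holder(c,P):
    z=P[...,2]; w=np.zeros(z.shape,bool); w[120:400,220:420]=1
    H=hsv(c); blue=(H[...,0]>100)&(H[...,0]<125)&(H[...,1]>120)
    m=w&(z>9)&(z<23)&~cv2.dilate(blue.astype(np.uint8),np.ones((3,3))).astype(bool)
    return m
def bar(P,box):
    u0,v0,u1,v1=box; w=np.zeros(P.shape[:2],bool); w[v0:v1,u0:u1]=1
    q=P[w&(P[...,2]>95)&(P[...,2]<112)]
    if len(q)<10: return None
    (cx,cy),(a,b),an=cv2.minAreaRect((q[:,:2]).astype(np.float32))
    d=np.linalg.svd(q[:,:2]-q[:,:2].mean(0),full_matrices=False)[2][0]
    return (cx,cy),(a,b),np.arctan2(d[1],d[0]),np.median(q[:,2]),len(q)
E
python3 - <<'E'
from h import *
c=dict(np.load("top0.npz")); P=cloud(c); H=hsv(c); z=P[...,2]
print("table z",np.median(z[330:450,330:430]), "holder px z",z[312,268],z[312,290])
g=c["image"].astype(int)
dark=(H[...,2]<35); dark[:, :240]=0;dark[:,340:]=0;dark[:280]=0;dark[350:]=0
o=outline(dark); print("rim", circ(plane(c,o,60)))
m=holder(c,P); mm=cv2.morphologyEx((z>8).astype(np.uint8),2,np.ones((3,3))); mm[:,:240]=0;mm[:,340:]=0;mm[:270]=0;mm[370:]=0
print("base",circ(plane(c,outline(mm),16)),m.sum())
b=(H[...,0]>100)&(H[...,0]<125)&(H[...,1]>120); b[:,:265]=0;b[:,370:]=0;b[:190]=0;b[265:]=0
q=P[b&(z>24)&(z<36)]; print("blue",len(q),np.median(q[:,2]))
for zl in (b,):
  v,u=np.nonzero(b); W=plane(c,np.c_[u,v],30)
  k=(u>292)&(u<350)&(v<214); 
  for uu in (295,305,315,325,335,345):
    vv=v[u==uu]; print(uu,vv.min(),vv.max(),z[vv.min():vv.max()+1,uu].round(),plane(c,[[uu,vv.min()],[uu,vv.max()]],30)[:,:2].round(1).tolist())
  for r in (205,212,219,225,230,235,240,245,250):
    uu=u[v==r]; L=uu[uu<320]; Rr=uu[uu>330]
    print(r,[ (int(s.min()),int(s.max()),plane(c,[[s.min(),r],[s.max(),r]],30)[:,:2].round(1).tolist()) for s in (L,Rr) if len(s)])
for n,box in(("green",(445,270,505,330)),("orange",(125,290,190,345))):
  print(n,bar(P,box))
s=dict(np.load("side0.npz")); S=cloud(s); print("green side",bar(S,(315,340,385,430)),"orange",bar(S,(160,150,215,215)))
gm=(H[...,0]>45)&(H[...,0]<80)&(H[...,1]>120); gm[:,:452]=0; gm[:265]=0
print("lid", circ(plane(c,cv2.convexHull(outline(gm)).reshape(-1,2),68)))
for n,(u,v) in dict(lure=(432,235),flask=(503,232)).items(): print(n,P[v,u])
E
```

```text
table z -0.2612899878829571 holder px z 16.071241292447297 21.751240814103838
rim (array([469.37579422,  42.23575648]), np.float64(33.54988589378038))
base (array([469.50730686,  42.77979193]), np.float64(58.26944291401918)) 2442
blue 621 29.48144819779263
295 198 203 [30. 32. 37. 31. 25. 19.] [[702.2, 33.5], [691.8, 33.5]]
305 200 204 [28. 29. 29. 29. 19.] [[698.0, 12.9], [689.6, 12.9]]
315 202 206 [32. 32. 32. 28. 19.] [[693.7, -7.6], [685.3, -7.6]]
325 203 208 [31. 29. 32. 26. 29. 15.] [[691.5, -28.2], [681.1, -28.1]]
335 205 209 [29. 26. 26. 35. 23.] [[687.2, -48.7], [678.9, -48.6]]
345 207 211 [29. 28. 29. 27. 18.] [[683.0, -69.2], [674.7, -69.1]]
205 [(274, 319, [[687.9, 76.7], [687.4, -15.8]]), (331, 336, [[687.3, -40.5], [687.2, -50.7]])]
212 [(273, 286, [[673.3, 78.6], [673.1, 51.9]]), (349, 354, [[672.6, -77.3], [672.5, -87.5]])]
219 [(281, 284, [[658.7, 62.1], [658.6, 55.9]]), (350, 364, [[658.0, -79.2], [657.9, -107.9]])]
225 [(280, 283, [[646.2, 64.1], [646.2, 57.9]]), (349, 363, [[645.6, -77.1], [645.5, -105.7]])]
230 [(277, 282, [[635.9, 70.2], [635.9, 59.9]]), (348, 3
[... 442 characters left out ...]
505753785), np.float64(103.44884074560025), 225)
orange ((458.1935729980469, 308.2123107910156), (13.3081636428833, 62.949092864990234), np.float64(-1.1702996419918161), np.float64(102.9628035661446), 208)
green side ((490.6573791503906, -318.4150695800781), (65.05595397949219, 11.904278755187988), np.float64(-2.234242188750381), np.float64(103.01500754060183), 384) orange ((457.3350830078125, 308.53173828125), (14.345815658569336, 65.06256866455078), np.float64(-1.1312424766235634), np.float64(101.72708319232781), 135)
lid (array([ 491.68274026, -318.63280386]), np.float64(36.154938412943046))
lure [ 626.57112454 -249.95652791   13.62897298]
flask [ 615.30925641 -363.90682768  140.8328402 ]
```

```bash
python3 -m handwheel --help 2>&1 | head -20
python3 - <<'E'
from h import *
from scipy.spatial.transform import Rotation as Ro
o=env.observe(); print(Ro.from_quat(o["eef_rot"]).as_matrix().round(3))
E
```

```text
invalid input: not JSON, or not a number
[[ 0.97  -0.001  0.244]
 [-0.244 -0.002  0.97 ]
 [-0.    -1.    -0.002]]
```

Findings:
- Holder at (469.4, 42.5).
- Bracket origin at about (626.4, −5.6), heading −0.185.
- Green bar at (491.5, −319.3), direction −2.25 rad.

The push runs along (0.956, −0.293) for about 164 mm. I'll cradle the base with the fingers 60 mm open, so the jaw angle must be 1.274 (now 1.324).

```bash
python3 -m handwheel '[[[0,0,-0.05,0.2386,-0.4873,-0.08,0.06],[0,0,-0.05,0.2386,-0.4873,-0.08,0.06],[0,0,-0.05,0.2386,-0.4873,-0.08,0.06],[0,0,-0.05,0.2386,-0.4873,-0.08,0.06],[0,0,-0.05,0.2386,-0.4873,-0.08,0.06],[0,0,-0.05,0.2386,-0.4873,-0.08,0.06],[0,0,-0.05,0.2386,-0.4873,-0.08,0.06],[0,0,-0.05,0.2386,-0.4873,-0.08,0.06],[0,0,-0.05,0.2386,-0.4873,-0.08,0.06],[0,0,-0.05,0.2386,-0.4873,-0.08,0.06]]]'
```

```text
t: 0.93
tool_pos: [321.8, 185.5, 170.2]
eef_rot: [-0.699, 0.104, -0.104, 0.699]
ft_force: [1.0, 1.2, -0.0]
width: 60.0
```

```bash
python3 -m handwheel '[[[0,0,0,0.055,-0.114,-0.02,0.06],[0,0,0,0.055,-0.114,-0.02,0.06],[0,0,0,0.055,-0.114,-0.02,0.06],[0,0,0,0.055,-0.114,-0.02,0.06],[0,0,0,0.055,-0.114,-0.08,0.06],[0,0,0,0.055,-0.114,-0.12,0.06],[0,0,0,0.055,-0.114,-0.13,0.06],[0,0,0,0.055,-0.114,-0.13,0.06],[0,0,0,0.055,-0.114,-0.13,0.06],[0,0,0,0.055,-0.114,-0.13,0.06]]]'
python3 - <<'E'
from h import *
from scipy.spatial.transform import Rotation as Ro
o=env.observe(); M=Ro.from_quat(o["eef_rot"]).as_matrix(); print(M.round(3),np.arctan2(M[1,2],M[0,2]),o["ft_force"],o["tool_pos"])
E
```

```text
t: 1.77
tool_pos: [377.5, 73.7, 41.7]
eef_rot: [-0.699, 0.104, -0.105, 0.699]
ft_force: [-0.2, -0.1, 0.8]
width: 60.1
[[ 0.956  0.001  0.292]
 [-0.292  0.     0.956]
 [ 0.001 -1.     0.   ]] 1.2745373856522546 [-0.1729145  -0.14125179  0.76880801] [377.4607845   73.73091334  41.71334675]
```

```bash
python3 -m handwheel '[[[0,0,0,0.0,-0.003,-0.03,0.06],[0,0,0,0.0,-0.003,-0.04,0.06],[0,0,0,0.0,-0.003,-0.04,0.06],[0,0,0,0.0,-0.003,-0.04,0.06]]]'
python3 - <<'E'
from h import *
c=cam("side"); im=c["image"]; cv2.imwrite("pics/s1.png",cv2.resize(im[160:340,120:360],None,fx=3,fy=3))
print(env.observe()["ft_force"])
E
```

```text
t: 2.1
tool_pos: [378.0, 70.6, 1.9]
eef_rot: [-0.699, 0.104, -0.105, 0.7]
ft_force: [0.3, 0.6, -0.1]
width: 59.9
[0.25377785 0.34223838 0.95787249]
```

View pics/s1.png

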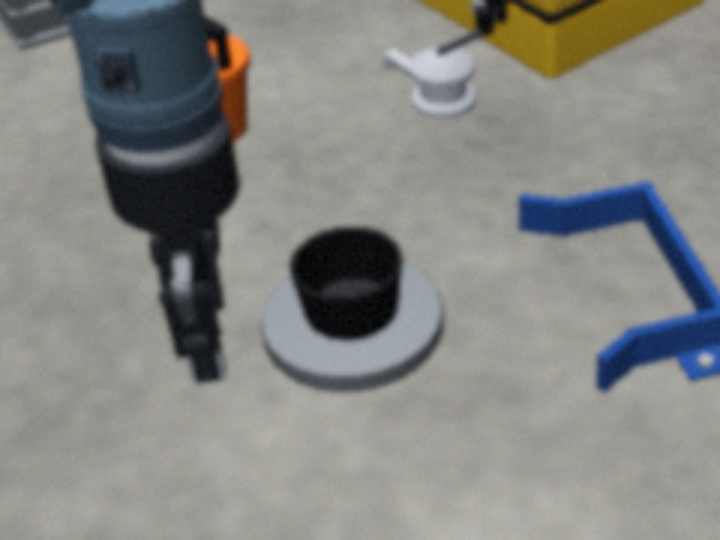

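The side crop shows the fingertips low behind the base, lined up with it (tip at crop (208,380)). I start the push.

```bash
python3 -m handwheel '[[[0,0,0,0.0096,-0.0029,0,0.06],[0,0,0,0.0191,-0.0059,0,0.06],[0,0,0,0.0239,-0.0073,0,0.06],[0,0,0,0.0287,-0.0088,0,0.06],[0,0,0,0.0335,-0.0103,0,0.06],[0,0,0,0.0382,-0.0117,0,0.06],[0,0,0,0.0478,-0.0147,0,0.06],[0,0,0,0.0574,-0.0176,0,0.06],[0,0,0,0.0669,-0.0205,0,0.06],[0,0,0,0.0765,-0.0234,0,0.06]]]'
python3 -m handwheel '[[[0,0,0,0.0096,-0.0029,0,0.06],[0,0,0,0.0191,-0.0059,0,0.06],[0,0,0,0.0287,-0.0088,0,0.06],[0,0,0,0.0382,-0.0117,0,0.06],[0,0,0,0.0382,-0.0117,0,0.06]]]'
python3 - <<'E'
from h import *
o=env.observe();print(o["tool_pos"],o["ft_force"])
c=cam("side"); cv2.imwrite("pics/s2.png",c["image"][130:370,120:440].repeat(2,0).repeat(2,1))
E
```

```text
t: 2.98
tool_pos: [447.8, 48.0, -0.4]
eef_rot: [-0.699, 0.108, -0.101, 0.7]
ft_force: [-10.5, 3.1, 10.1]
width: 60.2
t: 3.4
tool_pos: [490.6, 35.2, 0.0]
eef_rot: [-0.699, 0.106, -0.103, 0.699]
ft_force: [-2.5, -0.1, -2.0]
width: 59.7
[4.90602346e+02 3.51540467e+01 6.16852927e-04] [-2.50343547 -0.0566103  -1.95001837]
```

View pics/s2.png

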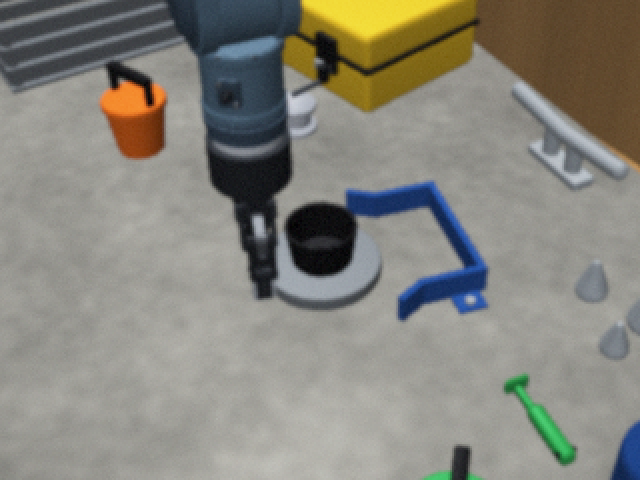

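The base is cradled and sliding straight towards the bracket mouth. The remaining distance is about 79 mm.

```bash
python3 -m handwheel '[[[0,0,0,0.008,-0.0024,0.001,0.06],[0,0,0,0.016,-0.0047,0.001,0.06],[0,0,0,0.024,-0.0071,0.001,0.06],[0,0,0,0.032,-0.0095,0.001,0.06],[0,0,0,0.040,-0.0119,0.001,0.06],[0,0,0,0.048,-0.0143,0.001,0.06],[0,0,0,0.056,-0.0167,0.001,0.06],[0,0,0,0.062,-0.0184,0.001,0.06],[0,0,0,0.066,-0.0195,0.001,0.06],[0,0,0,0.066,-0.0195,0.001,0.06]]]'
python3 - <<'E'
from h import *
o=env.observe();print(o["tool_pos"],o["ft_force"])
c=cam("top"); P=cloud(c); cv2.imwrite("pics/t2.png",cv2.resize(c["image"][170:330,230:410],None,fx=4,fy=4,interpolation=1)[:600])
np.savez("top2.npz",**c)
E
```

```text
t: 4.28
tool_pos: [559.2, 15.3, 1.9]
eef_rot: [0.699, -0.104, 0.105, -0.699]
ft_force: [-1.5, -0.8, -0.2]
width: 60.0
[559.21879304  15.30948818   1.86636783] [-1.49483724 -0.84318179 -0.17396677]
```

View pics/t2.png

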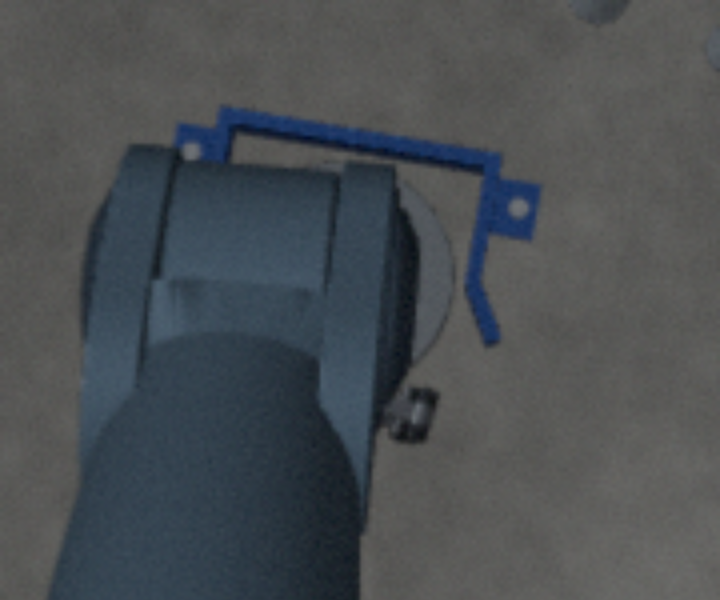

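The base is in the throat (right base edge at crop (453,280), inner wall at (478,280)), with roughly 5–10 mm left to the back wall. I creep in along the bracket axis and watch the force.

```bash
python3 -m handwheel '[[[0,0,0,0.002,-0.0004,0,0.06],[0,0,0,0.004,-0.0007,0,0.06],[0,0,0,0.006,-0.0011,0,0.06],[0,0,0,0.007,-0.0013,0,0.06]]]'
python3 -m handwheel '[[[0,0,0,0.001,-0.0002,0,0.06],[0,0,0,0.002,-0.0004,0,0.06],[0,0,0,0.003,-0.0006,0,0.06]]]'
python3 -m handwheel '[[[0,0,0,0.001,-0.0002,0,0.06],[0,0,0,0.002,-0.0004,0,0.06]]]'
```

```text
t: 4.67
tool_pos: [561.3, 15.1, 1.5]
eef_rot: [0.699, -0.106, 0.103, -0.699]
ft_force: [-8.1, 1.7, 7.5]
width: 60.0
t: 4.92
tool_pos: [564.2, 14.5, 1.5]
eef_rot: [-0.699, 0.106, -0.103, 0.699]
ft_force: [-7.6, 2.0, 5.5]
width: 60.0
t: 5.08
tool_pos: [566.4, 14.1, 1.5]
eef_rot: [-0.699, 0.106, -0.103, 0.699]
ft_force: [-8.0, 2.2, 6.0]
width: 60.2
```

```bash
for i in 1 2; do :; done; python3 -m handwheel '[[[0,0,0,0.001,-0.0002,0,0.06],[0,0,0,0.002,-0.0004,0,0.06],[0,0,0,0.002,-0.0004,0,0.06]]]'
python3 -m handwheel '[[[0,0,0,0.001,-0.0002,0,0.06],[0,0,0,0.002,-0.0004,0,0.06],[0,0,0,0.002,-0.0004,0,0.06]]]'
```

```text
t: 5.33
tool_pos: [566.6, 14.1, 1.3]
eef_rot: [-0.699, 0.107, -0.101, 0.699]
ft_force: [-11.5, 3.0, 10.0]
width: 60.2
t: 5.58
tool_pos: [566.7, 14.0, 1.1]
eef_rot: [-0.699, 0.108, -0.1, 0.699]
ft_force: [-15.1, 2.4, 11.4]
width: 60.0
```

The tool has stopped advancing and the force is rising, so the holder is home. I back off and lift.

```bash
python3 -m handwheel '[[[0,0,0,-0.010,0.003,0.001,0.06],[0,0,0,-0.030,0.009,0.002,0.06],[0,0,0,-0.06,0.018,0.002,0.06],[0,0,0,-0.08,0.024,0.03,0.06],[0,0,0,-0.08,0.024,0.07,0.06],[0,0,0,-0.08,0.024,0.11,0.06],[0,0,0,-0.08,0.024,0.15,0.06],[0,0,0,-0.08,0.024,0.18,0.06],[0,0,0,-0.08,0.024,0.18,0.06]]]'
python3 -m handwheel '[[[0,0,1.187,0,-0.33,0,0.06],[0,0,1.187,0,-0.33,0,0.06],[0,0,1.187,0,-0.33,0,0.06],[0,0,1.187,0,-0.33,0,0.06],[0,0,1.187,0,-0.33,0,0.06],[0,0,1.187,0,-0.33,0,0.06],[0,0,1.187,0,-0.33,0,0.06],[0,0,1.187,0,-0.33,0,0.06],[0,0,1.187,0,-0.33,0,0.06],[0,0,1.187,0,-0.33,0,0.06]]]'
python3 - <<'E'
from h import *
from scipy.spatial.transform import Rotation as Ro
o=env.observe(); M=Ro.from_quat(o["eef_rot"]).as_matrix(); print(M.round(3),np.arctan2(M[1,2],M[0,2]),o["tool_pos"],o["q"])
c=cam("top"); P=cloud(c); H=hsv(c); np.savez("top3.npz",**c); cv2.imwrite("pics/t3.png",c["image"])
m=(H[...,2]<35); m[:,:262]=0;m[:,365:]=0;m[:195]=0;m[290:]=0
m=cv2.morphologyEx(m.astype(np.uint8),2,np.ones((5,5)))
print("rim",circ(plane(c,outline(m),60)))
s=cam("side"); S=cloud(s); print("green side",bar(S,(315,340,385,430)),"top",bar(P,(445,270,505,330)))
E
```

```text
t: 6.33
tool_pos: [498.9, 36.5, 189.5]
eef_rot: [-0.699, 0.099, -0.11, 0.7]
ft_force: [1.2, 0.5, -0.4]
width: 60.1
t: 7.17
tool_pos: [493.9, -299.5, 181.5]
eef_rot: [0.644, 0.296, -0.296, -0.64]
ft_force: [0.5, -0.1, 0.6]
width: 60.1
[[ 0.649  0.002 -0.761]
 [ 0.761 -0.004  0.649]
 [-0.002 -1.    -0.004]] 2.435848607257158 [ 493.92646395 -299.53927575  181.51965711] [-0.65382652  0.39611375 -0.02051499  1.14983957 -0.00206937 -1.5188792 ]
rim (array([626.83419978,  -7.22159899]), np.float64(33.58568778612903))
green side ((490.5921630859375, -318.4805603027344), (65.17230224609375, 11.904794692993164), np.float64(-2.2335343595255046), np.float64(103.00578692525335), 385) top ((504.9477233886719, -304.4025573730469), (24.751598358154297, 12.534582138061523), np.float64(-2.2714731182845282), np.float64(103.54905779792081), 83)
```

View pics/t3.png

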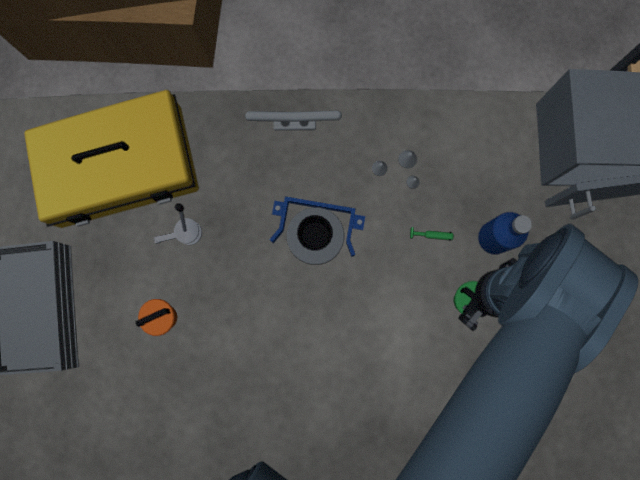

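The holder is home: the rim is at (315,232) px, which gives world (626.8, −7.2), about 2 mm from the bracket origin estimate. Next I align over the green handle.

```bash
python3 -m handwheel '[[[0,0,0.03,-0.002,-0.0195,0,0.06],[0,0,0.03,-0.002,-0.0195,0,0.06],[0,0,0.03,-0.002,-0.0195,-0.03,0.06],[0,0,0.03,-0.002,-0.0195,-0.05,0.06],[0,0,0.03,-0.002,-0.0195,-0.05,0.06],[0,0,0.03,-0.002,-0.0195,-0.05,0.06],[0,0,0.03,-0.002,-0.0195,-0.05,0.06]]]'
python3 - <<'E'
from h import *
from scipy.spatial.transform import Rotation as Ro
o=env.observe(); M=Ro.from_quat(o["eef_rot"]).as_matrix(); print(M.round(4).tolist(),np.arctan2(M[1,2],M[0,2]),o["tool_pos"])
E
```

```text
t: 7.85
tool_pos: [492.1, -312.4, 132.7]
eef_rot: [0.638, 0.306, -0.306, -0.637]
ft_force: [0.2, -0.3, -0.0]
width: 59.8
[[0.626, 0.001, -0.7798], [0.7798, -0.0006, 0.626], [0.0002, -1.0, -0.0012]] 2.4651731291023156 [ 492.08824705 -312.3678195   132.73294734]
```

```bash
python3 -m handwheel '[[[0,0,0,-0.0008,-0.0066,0,0.06],[0,0,0,-0.0008,-0.0066,0,0.06],[0,0,0,-0.0008,-0.0066,-0.02,0.06],[0,0,0,-0.0008,-0.0066,-0.04,0.06],[0,0,0,-0.0008,-0.0066,-0.052,0.06],[0,0,0,-0.0008,-0.0066,-0.052,0.06],[0,0,0,-0.0008,-0.0066,-0.052,0.06]]]'
python3 - <<'E'
from h import *
s=cam("side"); cv2.imwrite("pics/s4.png",cv2.resize(s["image"][300:460,260:460],None,fx=4,fy=4)[:600])
print(env.observe()["ft_force"])
E
```

```text
t: 8.43
tool_pos: [490.6, -319.5, 79.8]
eef_rot: [-0.637, -0.306, 0.306, 0.638]
ft_force: [0.2, -0.5, -0.6]
width: 60.4
[ 0.31263247 -0.5249156   0.39358337]
```

View pics/s4.png

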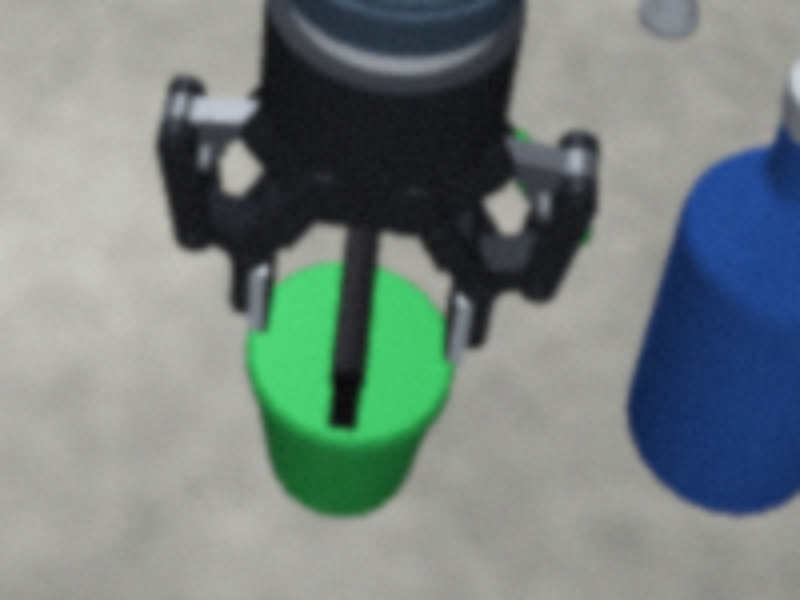

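The bar lies midway between the pads, at crop (355,300), and the tips are clear of the lid and the flask. I close and lift.

```bash
python3 -m handwheel '[[[0,0,0,0,0,0,0.0],[0,0,0,0,0,0,0.0],[0,0,0,0,0,0,0.0],[0,0,0,0,0,0,0.0],[0,0,0,0,0,0,0.0],[0,0,0,0,0,0,0.0]]]' 40
python3 -m handwheel '[[[0,0,0,0,0,0,0.0],[0,0,0,0,0,0.01,0.0],[0,0,0,0,0,0.02,0.0],[0,0,0,0,0,0.04,0.0],[0,0,0,0,0,0.07,0.0],[0,0,0,0,0,0.1,0.0],[0,0,0,0,0,0.12,0.0],[0,0,0,0,0,0.13,0.0],[0,0,0,0,0,0.13,0.0],[0,0,0,0,0,0.13,0.0]]]'
python3 - <<'E'
from h import *
o=env.observe(); print(o["tool_pos"],o["eef_rot"],o["ft_force"],o["q"])
s=cam("side"); c=cam("top")
cv2.imwrite("pics/s5.png",s["image"][150:480,220:500].repeat(2,0).repeat(2,1)[:600])
E
```

```text
t: 8.98
tool_pos: [490.7, -319.4, 80.2]
eef_rot: [0.638, 0.306, -0.306, -0.637]
ft_force: [-0.5, 1.2, 5.6]
width: 11.3
t: 9.82
tool_pos: [490.8, -319.5, 209.4]
eef_rot: [0.638, 0.306, -0.306, -0.637]
ft_force: [-0.3, 0.8, -3.2]
width: 11.1
[ 490.79973382 -319.51938782  209.44529795] [ 0.63768538  0.30589712 -0.30576597 -0.63740998] [-0.30072538  0.76782394 -3.23995445] [-6.85389882e-01  4.04877515e-01  6.55597217e-02  1.23104716e+00
  2.71716210e-06 -1.57994193e+00]
```

View pics/s5.png

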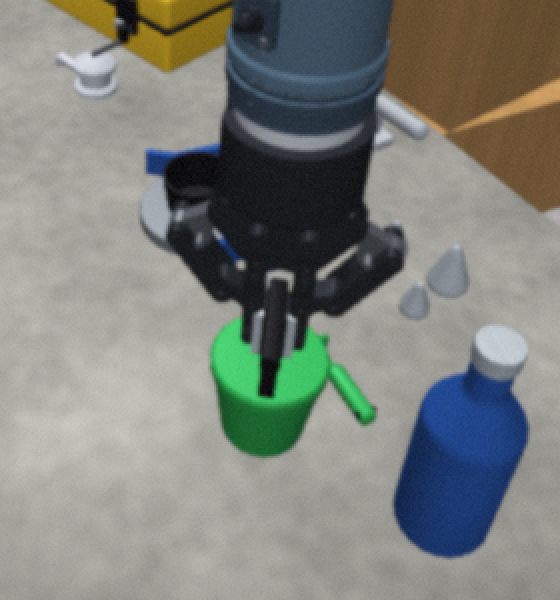

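The tub hangs upright in the grip. I carry it over the holder with its underside about 130 mm up.

```bash
python3 -m handwheel '[[[0,0,0,0.006,0.014,0,0],[0,0,0,0.018,0.041,0,0],[0,0,0,0.032,0.073,0,0],[0,0,0,0.046,0.105,0,0],[0,0,0,0.060,0.137,0,0],[0,0,0,0.074,0.169,0,0],[0,0,0,0.088,0.201,0,0],[0,0,0,0.102,0.233,0,0],[0,0,0,0.114,0.261,0,0],[0,0,0,0.122,0.280,0,0]]]'
python3 -m handwheel '[[[0,0,0,0.007,0.016,0,0],[0,0,0,0.012,0.027,0,0],[0,0,0,0.014,0.0325,0,0],[0,0,0,0.014,0.0325,0,0],[0,0,0,0.014,0.0325,0,0],[0,0,0,0.014,0.0325,0,0]]]'
```

```text
t: 10.75
tool_pos: [612.2, -36.1, 207.2]
eef_rot: [-0.636, -0.306, 0.307, 0.638]
ft_force: [-1.1, 0.2, -1.9]
width: 11.2
t: 11.25
tool_pos: [626.2, -8.0, 209.3]
eef_rot: [-0.638, -0.305, 0.306, 0.638]
ft_force: [-0.6, -0.5, -1.8]
width: 11.4
```

```bash
python3 -m handwheel '[[[0,0,0,0.0005,0.001,-0.02,0],[0,0,0,0.0005,0.001,-0.04,0],[0,0,0,0.0005,0.001,-0.055,0],[0,0,0,0.0005,0.001,-0.06,0],[0,0,0,0.0005,0.001,-0.06,0],[0,0,0,0.0005,0.001,-0.06,0]]]'
python3 - <<'E'
from h import *
def lid(c,box,ztop):
    H=hsv(c); P=cloud(c); u0,v0,u1,v1=box; w=np.zeros((480,640),bool); w[v0:v1,u0:u1]=1
    w&=(H[...,0]>45)&(H[...,0]<80)&(H[...,1]>100)&(np.abs(P[...,2]-ztop)<5)
    q=P[w]; print("  lid pts",len(q),"z",np.median(q[:,2]) if len(q) else None)
    h=cv2.convexHull(np.argwhere(w)[:,::-1].astype(np.int32)).reshape(-1,2)
    a=circ(plane(c,h,ztop)); return a
def rim(c,box):
    H=hsv(c);P=cloud(c);u0,v0,u1,v1=box; w=np.zeros((480,640),bool); w[v0:v1,u0:u1]=1
    w&=(H[...,2]<60)&(np.abs(P[...,2]-60)<4); q=P[w]; print("  rim n",len(q)); 
    return circ(plane(c,cv2.convexHull(np.argwhere(w)[:,::-1].astype(np.int32)).reshape(-1,2),60))
o=env.observe(); T=o["tool_pos"]; print(T,o["ft_force"])
s0=dict(np.load("side0.npz"))
print("start lid",lid(s0,(315,340,385,430),68)); print("start rim",rim(s0,(200,225,280,290)))
s=cam("side"); np.savez("side6.npz",**s)
z=T[2]-79.9+68
print("now lid",lid(s,(250,120,420,330),z),z)
t=dict(np.load("top3.npz")); 
cv2.imwrite("pics/s6.png",cv2.resize(s["image"][120:320,230:430],None,fx=3,fy=3))
E
```

```text
t: 11.75
tool_pos: [627.1, -6.6, 150.1]
eef_rot: [0.638, 0.306, -0.306, -0.638]
ft_force: [-0.2, 0.5, -2.0]
width: 11.2
[627.10748612  -6.61171002 150.07565033] [-0.18170177  0.46707964 -2.03066267]
  lid pts 1578 z 67.0352338845836
start lid (array([ 488.29730444, -321.0643876 ]), np.float64(36.54105736974414))
  rim n 148
start rim (array([466.0295957 ,  39.80813665]), np.float64(34.79593209448237))
  lid pts 534 z 136.76187737925494
now lid (array([623.6107418 , -11.68899476]), np.float64(36.37275986728357)) 138.17565033292382
```

View pics/s6.png

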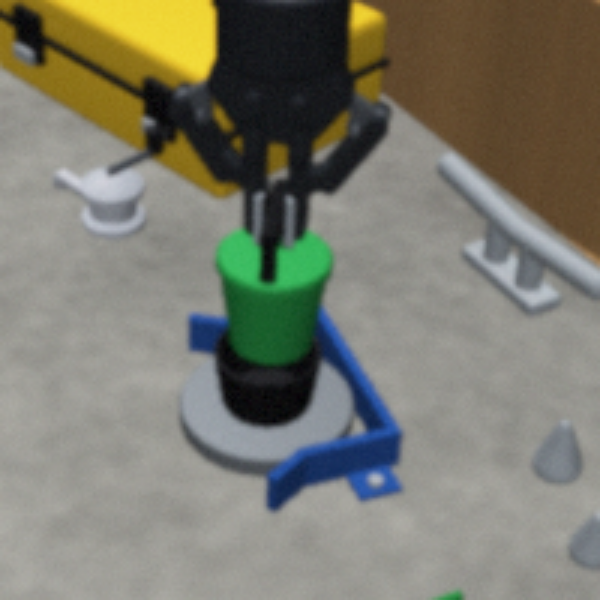

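The tub hangs just above the cup. The lid seen from the side hints at a few mm of offset, so I check lid against base in the same view with robust fixed-radius fits.

```bash
cat > m.py <<'E'
from h import *
from scipy.optimize import least_squares
def fit(c,w,z,r):
    h=outline(cv2.morphologyEx(w.astype(np.uint8),3,np.ones((3,3)))); p=plane(c,h,z)[:,:2]
    f=lambda x:np.hypot(*(p-x[:2]).T)-x[2]
    s=least_squares(f,[*np.median(p,0),r],loss="soft_l1",f_scale=.7,bounds=([-2e3,-2e3,r-2],[2e3,2e3,r+1]))
    e=f(s.x); return s.x.round(1),int((abs(e)<1).sum()),len(e)
def win(box):
    u0,v0,u1,v1=box; w=np.zeros((480,640),bool); w[v0:v1,u0:u1]=1; return w
def lid(c,box,z):
    H=hsv(c);P=cloud(c); return fit(c,win(box)&(H[...,0]>45)&(H[...,0]<80)&(H[...,1]>100)&(np.abs(P[...,2]-z)<4),z,37)
def base(c,box):
    H=hsv(c);P=cloud(c); return fit(c,win(box)&(H[...,1]<60)&(H[...,2]>50)&(abs(P[...,2]-16)<5),16,60)
E
python3 - <<'E'
from m import *
a=dict(np.load("side0.npz")); b=dict(np.load("side6.npz")); t=dict(np.load("top0.npz"));t3=dict(np.load("top3.npz"))
print("side0 lid",lid(a,(315,340,385,430),68),"base",base(a,(195,230,280,300)))
print("side6 lid",lid(b,(250,120,420,330),138.2),"base",base(b,(280,220,370,280)))
print("top0 lid",lid(t,(445,270,505,330),68),"base",base(t,(255,275,330,350)))
print("top3 base",base(t3,(280,198,350,270)))
E
```

```text
side0 lid (array([ 488.4, -320.8,   35. ]), 82, 216) base (array([466.4,  39.6,  58. ]), 65, 175)
side6 lid (array([624.4, -10.7,  35. ]), 46, 111) base (array([623.1,  -7.4,  58. ]), 57, 164)
top0 lid (array([ 491.4, -319.1,   35. ]), 67, 161) base (array([469.3,  42.9,  58.3]), 134, 165)
top3 base (array([626.4,  -6.8,  58.8]), 142, 166)
```

The estimates agree to within about 2 mm: the tub is at roughly (627.5, −8) and the rim at (626.6, −7). That is inside the ±5 mm lead-in. I apply a small correction, then lower in steps and watch the force.

```bash
python3 -m handwheel '[[[0,0,0,-0.0005,0.0005,0,0],[0,0,0,-0.0005,0.0005,-0.008,0],[0,0,0,-0.0005,0.0005,-0.016,0],[0,0,0,-0.0005,0.0005,-0.024,0],[0,0,0,-0.0005,0.0005,-0.03,0],[0,0,0,-0.0005,0.0005,-0.034,0],[0,0,0,-0.0005,0.0005,-0.037,0],[0,0,0,-0.0005,0.0005,-0.037,0],[0,0,0,-0.0005,0.0005,-0.037,0],[0,0,0,-0.0005,0.0005,-0.037,0]]]'
python3 -m handwheel '[[[0,0,0,0,0,-0.001,0],[0,0,0,0,0,-0.002,0],[0,0,0,0,0,-0.002,0],[0,0,0,0,0,-0.002,0]]]'
```

```text
t: 12.63
tool_pos: [626.7, -5.5, 112.8]
eef_rot: [0.638, 0.306, -0.306, -0.637]
ft_force: [-0.1, -0.3, -2.2]
width: 11.2
t: 12.97
tool_pos: [626.6, -5.5, 110.8]
eef_rot: [0.638, 0.306, -0.306, -0.638]
ft_force: [-1.7, -0.6, 0.5]
width: 11.0
```

```bash
python3 -m handwheel '[[[0,0,0,0,0,0,0]]]' | grep ft_; python3 -m handwheel '[[[0,0,0,0,0,0,0]]]'| grep ft_; python3 -m handwheel '[[[0,0,0,-0.001,-0.0005,0,0],[0,0,0,-0.001,-0.0005,0,0]]]'; python3 -m handwheel '[[[0,0,0,0,0,0,0]]]'| grep ft_;python3 -m handwheel '[[[0,0,0,0,0,0,0]]]'| grep ft_
```

```text
ft_force: [-1.4, -0.5, 0.3]
ft_force: [-2.1, 0.1, -0.7]
t: 13.3
tool_pos: [625.9, -5.8, 110.6]
eef_rot: [-0.637, -0.306, 0.306, 0.638]
ft_force: [0.7, -0.2, -2.0]
width: 11.1
ft_force: [-0.6, -0.6, -1.2]
ft_force: [-0.5, -0.9, -2.3]
```

The contact is relieved by following the side force. I continue the same way.

```bash
python3 -m handwheel '[[[0,0,0,-0.0003,-0.0006,-0.001,0],[0,0,0,-0.0003,-0.0006,-0.002,0],[0,0,0,-0.0003,-0.0006,-0.002,0]]]'; for i in 1 2; do :; done; python3 -m handwheel '[[[0,0,0,0,0,0,0]]]'| grep ft_;python3 -m handwheel '[[[0,0,0,0,0,0,0]]]'| grep ft_;python3 -m handwheel '[[[0,0,0,0,0,0,0]]]'| grep ft_
```

```text
t: 13.72
tool_pos: [625.4, -6.3, 108.4]
eef_rot: [-0.637, -0.306, 0.306, 0.638]
ft_force: [1.0, -0.1, -0.8]
width: 11.6
ft_force: [0.7, 0.0, -0.6]
ft_force: [0.0, 0.1, -0.9]
ft_force: [-1.0, 1.3, -0.9]
```

```bash
python3 -m handwheel '[[[0,0,0,0.0001,0,-0.001,0],[0,0,0,0.0001,0,-0.0015,0],[0,0,0,0.0001,0,-0.0015,0]]]'; python3 -m handwheel '[[[0,0,0,0,0,0,0]]]'| grep ft_;python3 -m handwheel '[[[0,0,0,0,0,0,0]]]'| grep ft_;python3 -m handwheel '[[[0,0,0,0,0,0,0]]]'| grep ft_
```

```text
t: 14.22
tool_pos: [625.5, -6.3, 107.0]
eef_rot: [-0.637, -0.306, 0.306, 0.638]
ft_force: [-0.5, 1.4, -0.3]
width: 11.2
ft_force: [0.2, 2.0, -0.3]
ft_force: [0.1, 1.3, -0.9]
ft_force: [0.3, 1.0, -0.1]
```

```bash
python3 -m handwheel '[[[0,0,0,0.0001,0.0005,0,0],[0,0,0,0.0001,0.0005,-0.001,0],[0,0,0,0.0001,0.0005,-0.001,0]]]'; python3 -m handwheel '[[[0,0,0,0,0,0,0]]]'| grep ft_;python3 -m handwheel '[[[0,0,0,0,0,0,0]]]'| grep ft_;python3 -m handwheel '[[[0,0,0,0,0,0,0]]]'| grep ft_
python3 - <<'E'
from m import *
b=cam("side"); P=cloud(b);H=hsv(b); T=env.observe()["tool_pos"]
w=win((250,120,420,330))&(H[...,0]>45)&(H[...,0]<80)&(H[...,1]>100); q=P[w]; q=q[q[:,2]>60]
print(T,"lid z",np.percentile(q[:,2],[50,75,90])); print(lid(b,(250,120,420,330),94))
cv2.imwrite("pics/s7.png",cv2.resize(b["image"][150:310,250:410],None,fx=3.7,fy=3.7))
E
```

```text
t: 14.72
tool_pos: [625.5, -6.1, 105.9]
eef_rot: [0.638, 0.306, -0.306, -0.638]
ft_force: [0.1, 0.9, 0.2]
width: 11.1
ft_force: [-0.8, 0.6, 0.6]
ft_force: [-1.2, 1.0, -0.7]
ft_force: [-1.4, 1.2, -0.2]
[625.54020403  -6.07515469 106.09018534] lid z [92.05568631 93.34614895 94.48764759]
(array([622.9,  -9.8,  35. ]), 48, 110)
```

View pics/s7.png

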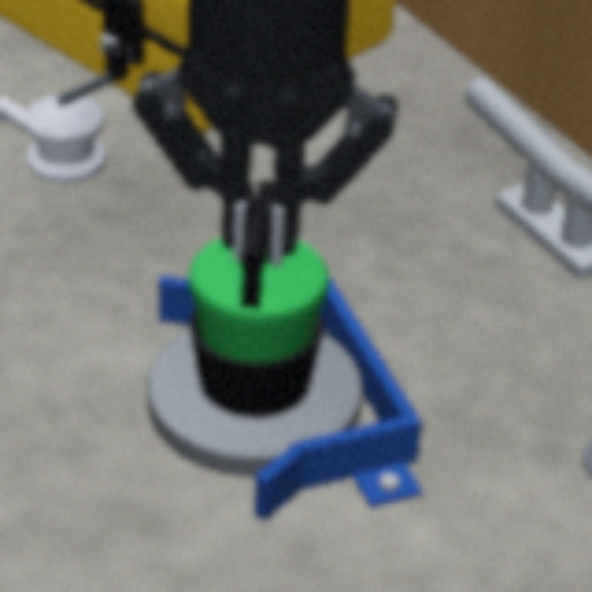

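The tub is upright and nested, and Fz rose from about −2 N to 0, so the cup carries its weight. I release it and rise straight up.

```bash
python3 -m handwheel '[[[0,0,0,0,0,0,0.02],[0,0,0,0,0,0,0.03],[0,0,0,0,0,0,0.045],[0,0,0,0,0,0,0.045],[0,0,0,0,0,0,0.045],[0,0,0,0,0,0,0.045]]]'
python3 -m handwheel '[[[0,0,0,0,0,0.01,0.045],[0,0,0,0,0,0.03,0.045],[0,0,0,0,0,0.06,0.045],[0,0,0,0,0,0.09,0.045],[0,0,0,0,0,0.12,0.045],[0,0,0,-0.04,0,0.13,0.045],[0,0,0,-0.08,0.03,0.13,0.045],[0,0,0,-0.12,0.06,0.13,0.045],[0,0,0,-0.16,0.09,0.13,0.045],[0,0,0,-0.18,0.11,0.13,0.045]]]'
python3 -m handwheel '[[[0,0,0,-0.04,0.03,0,0.045],[0,0,0,-0.06,0.06,0,0.045],[0,0,0,-0.06,0.1,0,0.045],[0,0,0,-0.06,0.12,0,0.045],[0,0,0,-0.06,0.12,0,0.045],[0,0,0,-0.06,0.12,0,0.045]]]'
python3 - <<'E'
from m import *
for n in("top","side"):
    c=cam(n);P=cloud(c); np.savez(n+"9.npz",**c)
    box=(270,190,365,275) if n=="top" else (250,120,420,330)
    H=hsv(c); w=win(box)&(H[...,0]>45)&(H[...,0]<80)&(H[...,1]>100)&(P[...,2]>80); print(n,"lid z",np.median(P[w][:,2]))
    print("lid",lid(c,box,93),"base",base(c,(280,198,350,270) if n=="top" else (280,220,370,280)),"bar z",np.median(P[win(box)&(H[...,2]<50)&(P[...,2]>115)&(P[...,2]<140)],0))
    cv2.imwrite(f"pics/{n}9.png",c["image"])
E
```

```text
t: 15.52
tool_pos: [625.6, -6.1, 106.1]
eef_rot: [0.638, 0.306, -0.306, -0.638]
ft_force: [0.3, 0.2, -0.7]
width: 44.8
t: 16.35
tool_pos: [452.6, 96.9, 237.0]
eef_rot: [0.638, 0.306, -0.305, -0.638]
ft_force: [-0.2, 1.9, 1.0]
width: 45.0
t: 16.85
tool_pos: [394.1, 217.2, 236.8]
eef_rot: [0.637, 0.307, -0.306, -0.637]
ft_force: [0.6, -0.4, -0.1]
width: 44.9
top lid z 92.68989013465173
lid (array([626.1,  -6.8,  35. ]), 63, 165) base (array([626.1,  -6.8,  58.6]), 147, 165) bar z [625.81758072  -7.88749864 128.61887429]
side lid z 91.88504377665436
lid (array([622.8,  -9.1,  35. ]), 52, 119) base (array([623.1,  -7.5,  58. ]), 52, 163) bar z [620.95067234 -13.63053702 127.72095061]
```

View pics/side9.png

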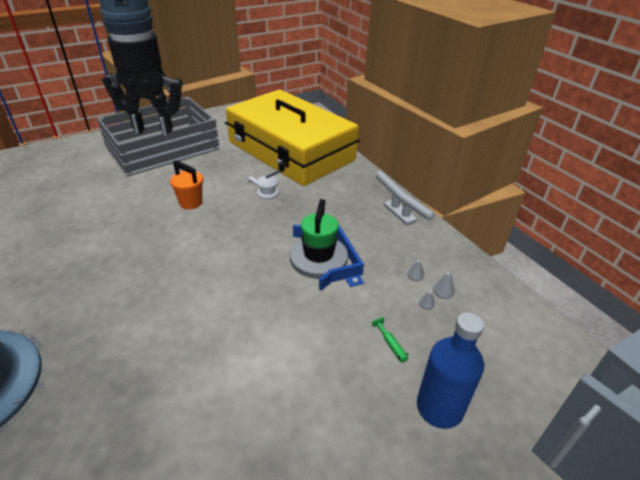

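View pics/top9.png

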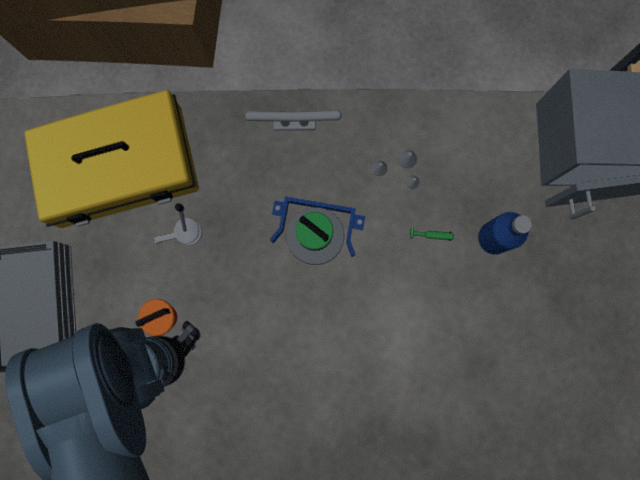

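The tub sits concentric with the base: top view gives both at (626.1, −6.8). The lid top is at about 93 mm, which is nested height, and the arm is clear with the bystanders unmoved. I hand the job in.

```bash
python3 -c "from plant import env; print(env.finish_job())"
```

```text
the job is handed in; nothing more can be done
None
```

I pushed the cup holder home, set the green tub in it, let go and handed the job in at about 17 s. No verdict is reported.

- **Holder:** I pushed it low on its base with the fingers 60 mm open until the tool stopped and the force rose to 15 N. The top camera then put the base about 2 mm from my bracket-origin estimate.
- **Tub:** I lifted it by the handle bar and lowered it in small steps, following the side forces. I let go when the vertical force had gone from about −2 N to about 0, meaning the cup carried the weight.
- **Last checks:** The top view puts lid and base on the same centre, and the lid top reads 92.7 mm against about 93 mm expected when nested. Both pictures show the tub upright, the arm clear and nothing else visibly moved; I did not measure the bystanders again.
- **Disagreement:** The side camera read about 3 mm off the top camera in position. It put the lid about 1.6 mm from the base centre, still within the 5 mm limit. I had no direct reading of the cup's sink, only the force and lid height.

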